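Strip the thermal test clamp after the run

ROBOT

A 6-joint arm with a two-finger parallel gripper is mounted at the origin on a cart in front of the work surface, level with it; the furniture and walls round the work are solid. World frame = base frame: x ahead of the robot, y to its left, z up, the work surface at z = 0. Lengths are in m, angles in rad, forces in N, time in s.
With the tool pointing down it reaches from about 0.325 to 0.925 m from the base axis. Payload 3.1 kg.
Tool frame: the origin (TCP) lies midway between the tips of the shut fingers; the grasp point (between the pads) lies 19 mm behind it; z points along the fingers, y is the line along which they close (so a half turn about z gives the same grasp; the last joint's range is limited). The gripper opens to 85 mm and grips with 20 to 120 N. Pads are 22 mm wide; open, the fingers measure 114 mm over their backs; the gripper's body (76 mm by 85 mm) begins 54 mm behind the grasp point. The pads swing forward as they close: fully open they stand 13 mm farther back than shut.
Start: joints at [1.075, 0.217, 1.613, -0, 1.311, -0.112], TCP at [0.234, 0.58, 0.231] pointing down, gripper open.
Joint ranges: [-2.75, 2.75], [-0.78, 2.1], [0.31, 2.55], [-1.13, 4.27], [0.13, 2.63], [-2.58, 2.58]. Speed limits (rad/s): [2.79, 2.79, 3.14, 3.14, 3.14, 3.14].

INTERFACE

Orientations are given as a unit quaternion [x, y, z, w].
In Python, from workcell import robot gives the robot as it stands.
- The arm moves only by the tool step_arm, never from a script. Its argument "deltas" is one flat list of numbers, 5 for each row, row after row: the closure in counts, from 0 (fully open) to 255 (shut), then the shift along the tool's x, y, z in mm, then the turn about the tool's z in degrees. A call has 1 to 12 rows; each row shifts and turns the commanded pose from where the row before left it, along the tool's axes as they then stand; what a row does not reach is not made up. A row lasts 1/12 s, in which the tool goes at most 41.7 mm and 7.16 degrees, less where a joint would pass 70% of its speed; a pose out of reach is approached as far as the arm can. A call is refused whole if a number of a shift passes 41.7 or a number of a turn 7.16, either way. A call with a gripper value outside its range is refused whole. The fingers move at their own pace and stop on an object; "grip_force" is the grip in N (left out, the last holds). Time passes only in rows, so rows that do not move let the fingers close. It gives the time, the measured TCP pose, the force, the opening and the grip force at its end, in the units of the state.
- robot.read_state(): the state, without advancing time (a new reading comes with each control period).
- robot.camera(name): name is "scene" or "top" or "wrist"; returns a dict with "img" (384x512x3 uint8, blue, green, red), "range_z" (384x512 float32, m along the optical axis (not along the pixel's ray), 0 where there is no reading), "fx", "fy", "cx", "cy" (pixels), "xyz" and "orientation" of the camera in the world. Camera axes: x right, y up, looking along -z (the intrinsics and any distortion apply to the point x, -y, -z); pixel columns grow to the right and rows downward; lengths in m; the calibration is good to about 2 mm. A picture is of the moment at which its call begins.
- robot.sign_off(): hands the job in; it is judged then, once.
The state is a dict: "time_s": time; "joint_positions": joint angles; "joint_velocities": joint speeds; "joint_torque": joint torques, N m; "eef_pos": TCP position; "tool_rot": TCP orientation; "ft_force": force on the tool from outside, world axes, zero at the start; "ft_torque": the same for the moment, N m; "opening": finger opening in m; "grasp_force": force on a finger pad.
Only numpy, scipy, OpenCV 4.12 (cv2) and the standard library are available. Lean on these libraries where they do the work, as an engineer would, in place of code of your own. Each camera call takes 0.05 s, during which the arm holds its last target. There are 200 camera calls.

TASK

The thermal run is over: strip the stack in the test clamp and put every part away upright, setting it down rather than dropping it - the brass weight in the empty round seat of the weight block, the heatsink in the free pocket beside the spare heatsink, the power converter flat in the grey single-pocket tray, and the carrier plate on the rails of its cradle, between the end stops. The carrier comes out of the clamp only when the ratchet pawl has been tipped up by its lever and the clamp bar slid back; leave the clamp bar fully back.

Things in the scene. Friction and masses are not known exactly. Their poses are not given: they have to be found in the camera images.
- clamp: Fixed test clamp (mm). Origin on the bench, y along it. Base: 90 wide (x), 10 high, y -128 to 118. The carrier lies on rails 18 high, centred at y +50, fence beyond. Ratchet pawl between steel cheeks (y -118 to -82, 28 wide, 34 high): pin along x at y -108, z 29.5; lever straight up from it, 14 x 9 (x, y), top z 73. Tipped 0.4 rad or more to -y (1.5 N, stop 0.95) it frees the bar and stays.
- clamp_bar: Sliding toothed bar of the clamp (mm). Origin: centre of its black knob (18 wide, z 46 to 63 over the bench, on a 9 mm post), the place to take it. Clamped: y -28 of the clamp, held by the pawl's nose in its teeth. With the pawl lifted it slides 40 to the clamp's -y (3 N; stop at y -68) and stays. Its dark jaw, 50 wide, 31 high, reaches 11 over the carrier's edge while clamped.
- carrier: Aluminium carrier plate 60 x 100 x 8 mm (x, y, z), in the clamp under the converter, its y along the clamp's y; two low black stop strips 3 mm high on it at y = +-36 mm. 0.13 kg. Origin: centre of its underside. Take it across its 60 mm width; beside it in the clamp is 8 mm of room below its underside.
- converter: Power converter brick 46 x 62 x 13 mm (x, y, z): black block with an aluminium top plate with four corner holes, on the carrier between the stop strips, under the heatsink. 0.09 kg. Origin: centre of its underside. Take it across its 46 mm width.
- heatsink: Light metal finned heatsink 34 x 50 x 26 mm (x, y, z), the one on the converter, under the weight. 0.05 kg. Origin: centre of its underside.
- weight: Round brass weight on top of the stack: body 30 mm wide and 20 mm high, with a neck and a 17 mm knob above, 36 mm in all. 0.2 kg. Origin: centre of its underside. Take it by the 30 mm body or, with the tips only, by the knob.
- weight_block: Wooden weight block 56 x 104 x 14 mm (x, y, z), fixed. Origin: centre of its underside. Its empty round seat, 42 mm wide, 5 mm deep (floor 9 mm over the bench), is at x = 0, y = +24 mm; a smaller brass weight (26 mm wide, top 40 mm over the bench) stays in the other seat at y = -27 mm.
- heatsink_tray: Black tray 108 x 72 x 9 mm (x, y, z), fixed, with two pockets of 46 x 62 mm (x, y), 4 mm deep (floor 5 mm over the bench). Origin: centre of its underside. The free pocket is at x = -26 mm, y = 0; a spare heatsink of the same kind stays in the other, at x = +26 mm: place ours with the fingers across its 50 mm (y), else they meet the spare.
- converter_tray: Grey tray 72 x 88 x 10 mm (x, y, z), fixed, with one dark-lined pocket of 58 x 74 mm (x, y), 4 mm deep (floor 6 mm over the bench) in its middle. Origin: centre of its underside.
- cradle: Carrier cradle, fixed: steel plate 80 x 124 x 4 mm (x, y, z) with two black rails along y (tops 14 mm over the bench, at x = +-20 mm) and a steel end stop 50 mm wide, 20 mm high at each end; 112 mm between the stops for the 100 mm carrier, which lies along y on both rails. Origin: centre of its underside.
There are look-alikes about, which are no part of the job. Several things have the shape of the weight; the one meant has the colours described above.

How it is judged:
At the end, for the whole second after the job is handed in: Weight, heatsink and converter on the floors of their free pockets (within 10 mm of the pocket's centre each way), the carrier on both cradle rails (12 mm, 0.2 rad); heights within 2.5 mm, all upright (0.06 rad) and at rest; clamp bar back by at least 32 of its 40 mm (y of clamp_bar in the frame of clamp below -0.06 m and x of weight in the frame of weight_block between -0.01 and 0.01 m and y of weight in the frame of weight_block between 0.014 and 0.034 m and z of weight in the frame of weight_block between 0.0065 and 0.0115 m and angle between each of weight, heatsink, converter, carrier's own z axis and vertical below 0.06 rad and linear speed of each of weight, heatsink, converter, carrier below 0.02 m/s and x of heatsink in the frame of heatsink_tray between -0.036 and -0.016 m and y of heatsink in the frame of heatsink_tray between -0.01 and 0.01 m and z of heatsink in the frame of heatsink_tray between 0.0025 and 0.0075 m and x of converter in the frame of converter_tray between -0.01 and 0.01 m and y of converter in the frame of converter_tray between -0.01 and 0.01 m and z of converter in the frame of converter_tray between 0.0035 and 0.0085 m and x of carrier in the frame of cradle between -0.012 and 0.012 m and y of carrier in the frame of cradle between -0.012 and 0.012 m and z of carrier in the frame of cradle between 0.0115 and 0.0165 m and angle between the y axis of carrier and the y axis of cradle, either way round below 0.2 rad); the robot touches nothing.
It fails at once if a part of the stack is tipped over (0.7 rad) (angle between any of weight, heatsink, converter, carrier's own z axis and vertical above 0.7 rad).
It fails at once if a part of the stack is dropped or thrown (faster than 0.7 m/s out of the fingers) ((linear speed of weight above 0.7 m/s and contact force between the fingers and weight below 0.05 N) or (linear speed of heatsink above 0.7 m/s and contact force between the fingers and heatsink below 0.05 N) or (linear speed of converter above 0.7 m/s and contact force between the fingers and converter below 0.05 N) or (linear speed of carrier above 0.7 m/s and contact force between the fingers and carrier below 0.05 N)).
It also fails if it takes over 122 s, if anything falls off the work surface, if the arm or the gripper's body presses on something with over 40 N, if the wrist force passes 120 N, or if a joint passes its speed limit or range.

## Working session

There is one attempt and no reset: what is moved stays moved. The work goes in short steps, Python scripts to look and compute and a tool call to move; the robot and the scene stay as the last step left them, time stands still between calls to the robot, and variables do not carry over. Pictures are saved under pics/ and viewed, at most 14 in all, crops included, and the job is handed in when it is done.

Besides the shell and the picture viewer there is one more tool, called after ">>>" by a JSON object that holds its "op" and its "data", one argument or row to a line. step_arm: Moves the arm, as the interface text tells. Its arguments: {"type":"object","properties":{"deltas":{"type":"array","items":{"type":"number"}},"grip_force":{"type":"number"}},"required":["deltas"]}

```bash
mkdir -p pics; ls; cat > h.py <<'E'
import numpy as np, cv2
from workcell import robot
from scipy.spatial.transform import Rotation as R
def cam(n):
    c=robot.camera(n); return c
def world(c):
    h,w=c["range_z"].shape; u,v=np.meshgrid(np.arange(w),np.arange(h)); z=c["range_z"]
    P=np.stack([(u-c["cx"])/c["fx"]*z,-(v-c["cy"])/c["fy"]*z,-z],-1)
    W=P@R.from_quat(c["orientation"]).as_matrix().T+np.array(c["xyz"]); W[z==0]=np.nan
    return W
E
python3 - <<'E'
from h import *
s=robot.read_state();print(s)
for n in("scene","top"):
    c=cam(n);cv2.imwrite(f"pics/{n}0.png",cv2.resize(c["img"],None,fx=1.5,fy=1.5));np.save(f"{n}0.npy",world(c));cv2.imwrite(f"{n}0raw.png",c["img"])
    print(n,c["xyz"],c["orientation"],c["fx"],[k for k in c])
E
```

```text
pics
{'time_s': 0.0, 'joint_positions': array([ 1.07479804e+00,  2.17758489e-01,  1.61493231e+00, -7.96904304e-06,
        1.31130291e+00, -1.12239933e-01]), 'joint_velocities': array([-0.00068646,  0.00080272,  0.00053111, -0.00089237, -0.00082427,
       -0.00144698]), 'joint_torque': array([ 1.80271905e-03, -3.96838474e+01, -3.03856659e+01,  9.57683528e-05,
        9.58021497e-03, -8.02671423e-06]), 'eef_pos': array([0.23361856, 0.57881503, 0.22996654]), 'tool_rot': array([ 1.90702776e-01,  9.81647090e-01, -1.14658855e-03, -3.55827838e-04]), 'ft_force': array([-0.00372614, -0.0973701 ,  0.50496799]), 'ft_torque': array([-0.03561705, -0.04247681, -0.04300661]), 'grasp_force': 0.0, 'opening': 0.0855842778654461}
scene [-0.02633259 -0.3062427   0.50426476] [ 0.46114867 -0.20733497 -0.34418792  0.79113134] 473.63596617118526 ['img', 'range_z', 'fx', 'fy', 'cx', 'cy', 'xyz', 'orientation']
top [0.36563938 0.24860602 0.95697249] [-0.07701467  0.08182075  0.71440565 -0.6906509 ] 385.352320596749 ['img', 'range_z', 'fx', 'fy', 'cx', 'cy', 'xyz', 'orientation']
```

View pics/scene0.png

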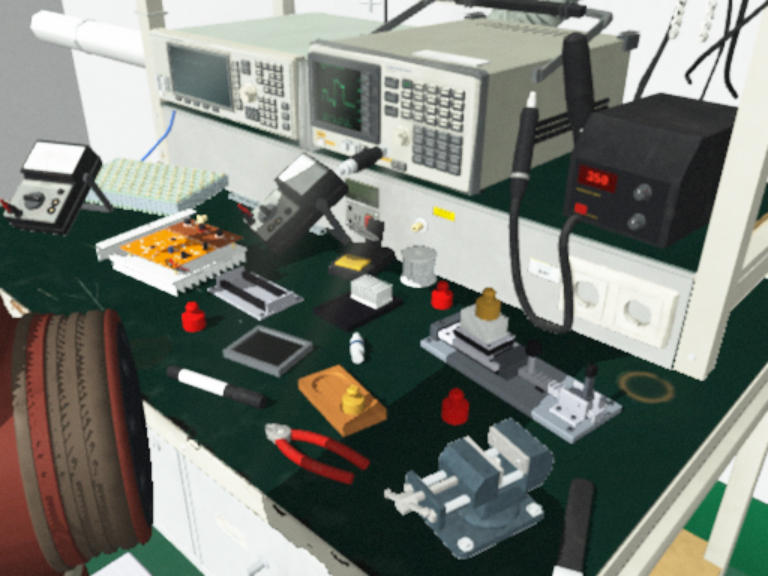

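View pics/top0.png

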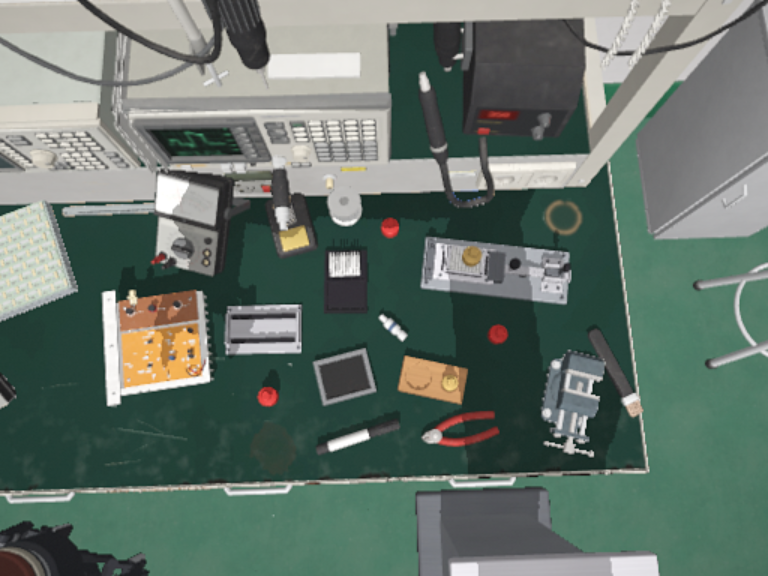

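The top view (1.5x pixels) shows the clamp at (497,268), with the brass weight on its stack at (472,256). The weight block is at (432,380), heatsink tray at (346,280), converter tray at (345,377) and cradle at (263,330). The weight-shaped things are red at (390,227), (498,334) and (267,397), white/blue at (393,326), and the smaller brass one in the block at (450,382). Only the brass one at (472,256) sits on the heatsink and fits the description.

```bash
python3 - <<'E'
from h import *
W=np.load("top0.npy");img=cv2.imread("top0raw.png")
for n,(u,v) in dict(weight=(472,256),knob=(515,265),lever=(566,262),clampR=(560,290),block=(415,375),htray=(346,295),ctray=(345,377),crad=(263,325),spare=(346,262)).items():
    p=W[int(v/1.5)-2:int(v/1.5)+3,int(u/1.5)-2:int(u/1.5)+3].reshape(-1,3);print(n,np.nanmedian(p,0).round(4))
# ortho map from top view, 1mm/px : region x .25-.75, y -.15...45
def rect(name,u0,u1,v0,v1,zlo,zhi):
    s=W[int(v0/1.5):int(v1/1.5),int(u0/1.5):int(u1/1.5)].reshape(-1,3);m=(s[:,2]>zlo)&(s[:,2]<zhi)
    q=s[m];r=cv2.minAreaRect((q[:,:2]*1000).astype(np.float32));print(name,len(q),np.round(r[0],1),np.round(r[1],1),round(r[2],1),"z",np.percentile(q[:,2],[5,50,95]).round(4))
rect("clampbase",410,585,225,310,.006,.1)
rect("block",390,475,345,410,.009,.018)
rect("htray",318,375,240,320,.005,.02)
rect("ctray",305,385,340,410,.006,.014)
rect("cradle",218,308,297,362,.003,.03)
rect("spare",318,375,240,290,.022,.04)
rect("bench",600,630,200,460,-.05,.05)
t=robot.read_state()
np.set_printoptions(suppress=True);print(R.from_quat(t["tool_rot"]).as_matrix().round(3))
o=cv2.resize(img[130:290,140:400],None,fx=3,fy=3,interpolation=cv2.INTER_CUBIC);cv2.imwrite("pics/top_c.png",o)
E
```

```text
weight [0.6078 0.1111 0.0963]
knob [0.5997 0.0363 0.0617]
lever [ 0.6167 -0.0607  0.0111]
clampR [ 0.5661 -0.0465  0.0132]
block [0.4332 0.2026 0.0084]
htray [0.5724 0.3127 0.0051]
ctray [0.4347 0.315  0.0073]
crad [0.5263 0.451  0.0035]
spare [0.626  0.3111 0.0142]
clampbase 3284 [607.2  56.9] [246.3  90.9] 81.6 z [0.0076 0.0162 0.0657]
block 782 [426.2 173. ] [104.  56.] 76.1 z [0.0096 0.0133 0.0161]
htray 734 [591.8 311.9] [ 71.7 114.8] 89.2 z [0.0053 0.0078 0.0125]
ctray 736 [436.3 316.2] [71.9 88.1] 12.9 z [0.0062 0.0081 0.0118]
cradle 1191 [518.4 450.2] [147.8 104. ] 85.8 z [0.0032 0.0053 0.0178]
spare 113 [622.4 311.4] [47.5 32.9] 89.3 z [0.0236 0.0306 0.0335]
bench 3002 [ 509.9 -136.8] [ 53.8 441.1] 82.7 z [-0.0032 -0.      0.009 ]
[[-0.927  0.374 -0.001]
 [ 0.374  0.927 -0.002]
 [ 0.    -0.002 -1.   ]]
```

View pics/top_c.png

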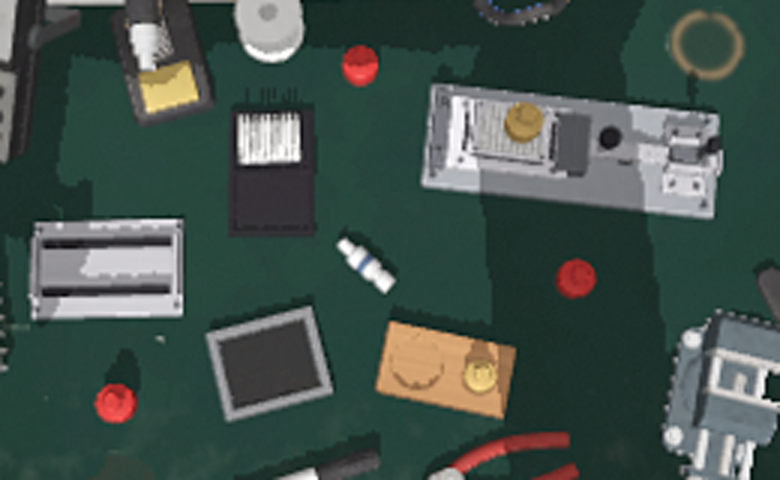

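The crop confirms the target: the brass/gold weight at crop (523,122) stands on the finned heatsink. The red ones are at (360,65), (576,278) and (116,403), and the smaller brass one is in the block at (481,373). The empty seat is on the block's left, at (417,360).

```bash
cat >> h.py <<'E'
def axes(psi):
    p=np.radians(psi); y=np.array([np.cos(p),np.sin(p)]); return np.array([-y[1],y[0]]),y
def plan(xyz,psi,s=None):
    "xyz mm, psi = world angle of tool y, deg; turn first, then shift"
    s=s or robot.read_state(); M=R.from_quat(s["tool_rot"]).as_matrix()
    a=np.degrees(np.arctan2(M[1,1],M[0,1])); d=np.array(xyz)-s["eef_pos"]*1000
    x,y=axes(psi); xc,yc=axes(a)
    w=(a-psi+180)%360-180
    print("t",round(s["time_s"],2),"pos",(s["eef_pos"]*1000).round(1),"psi",round(a,2),"tilt",M[:2,2].round(4),"turn",round(w,2),"shift after turn",(x@d[:2]).round(1),(y@d[:2]).round(1),round(-d[2],1),"| without",(xc@d[:2]).round(1),(yc@d[:2]).round(1),"open",round(s["opening"]*1000,1),"F",s["ft_force"].round(1))
E
python3 - <<'E'
from h import *
plan([614,111,230],-14)
W=np.concatenate([np.load("top0.npy").reshape(-1,3),np.load("scene0.npy").reshape(-1,3)])
for y0 in np.arange(-.15,.6,.05):
    m=(W[:,1]>y0)&(W[:,1]<y0+.05)
    f=lambda lo,hi:[round(float(np.nanmin(q)),3) if len(q) else None for q in [W[m&(W[:,2]>lo)&(W[:,2]<hi)&(W[:,0]>.25)&(W[:,0]<1),0]]]
    print(round(y0,2),f(.11,.2),f(.2,.35),f(.35,.6))
E
```

```text
t 0.1 pos [233.7 578.9 230.1] psi 68.01 tilt [-0.001  -0.0019] turn 82.01 shift after turn -362.0 482.2 0.1 | without -527.9 -291.4 open 85.7 F [ 0.3  0.7 -0.4]
-0.15 [0.751] [0.751] [0.734]
-0.1 [0.748] [0.751] [0.735]
-0.05 [0.75] [0.775] [0.731]
0.0 [0.749] [0.763] [0.737]
0.05 [0.729] [0.78] [0.753]
0.1 [0.709] [0.784] [0.753]
0.15 [0.711] [0.734] [0.753]
0.2 [0.731] [0.731] [0.753]
0.25 [0.728] [0.727] [0.753]
0.3 [0.727] [0.716] [0.681]
0.35 [0.629] [0.718] [0.663]
0.4 [0.664] [0.724] [0.674]
0.45 [0.686] [0.726] [0.687]
0.5 [0.682] [0.726] [0.25]
0.55 [0.698] [0.728] [0.25]
```

>>> {"op": "step_arm", "data": {
  "deltas": [0, 0, 0, 0, 6.8, 0, 0, 0, 0, 6.8, 0, 0, 0, 0, 6.8, 0, 0, 0, 0, 6.8, 0, 0, 0, 0, 6.8, 0, 0, 0, 0, 6.8, 0, 0, 0, 0, 6.8, 0, 0, 0, 0, 6.8, 0, 0, 0, 0, 6.9, 0, 0, 0, 0, 6.9, 0, 0, 0, 0, 6.9, 0, 0, 0, 0, 6.9],
  "grip_force": 40
}}

```text
time_s: 1.1
eef_pos: [0.2338, 0.5791, 0.2304]
tool_rot: [0.79, 0.613, -0.001, 0.0]
ft_force: [-0.8, 2.2, -0.2]
opening: 0.0852
grasp_force: 0.0
```

>>> {"op": "step_arm", "data": {
  "deltas": [0, -24, 32, 0, 0, 0, -24, 32, 0, 0, 0, -24, 32, 0, 0, 0, -24, 32, 0, 0, 0, -24, 32, 0, 0, 0, -24, 32, 0, 0, 0, -24, 32, 0, 0, 0, -24, 32, 0, 0, 0, -24, 32, 0, 0, 0, -24, 32, 0, 0, 0, -24, 32, 0, 0, 0, -24, 32, 0, 0]
}}

```text
time_s: 2.1
eef_pos: [0.5375, 0.2054, 0.2308]
tool_rot: [0.788, 0.616, -0.0, -0.0]
ft_force: [0.4, 0.4, 0.0]
opening: 0.0851
grasp_force: 0.0
```

>>> {"op": "step_arm", "data": {
  "deltas": [0, -24, 32, 0, 0, 0, -24, 32, 0, 0, 0, -20, 30, 0, 0, 0, 0, 0, 0, 0, 0, 0, 0, 0, 0]
}}

```text
time_s: 2.52
eef_pos: [0.6123, 0.1167, 0.2304]
tool_rot: [0.789, 0.614, -0.001, -0.001]
ft_force: [0.4, 0.7, -0.2]
opening: 0.0855
grasp_force: 0.0
```

```bash
python3 - <<'E'
from h import *
plan([614,111,230],-14)
c=cam("wrist");W=world(c);np.save("w1.npy",W);cv2.imwrite("pics/w1.png",c["img"])
print(c["xyz"],R.from_quat(c["orientation"]).as_matrix().round(3))
E
```

```text
t 2.52 pos [612.3 116.7 230.4] psi -14.19 tilt [-0.0016  0.0001] turn -0.19 shift after turn -5.1 3.0 0.4 | without -5.1 3.0 open 85.5 F [ 0.4  0.7 -0.2]
[0.62883346 0.17924561 0.37270381] [[ 0.969  0.237  0.065]
 [-0.245  0.937  0.25 ]
 [-0.001 -0.259  0.966]]
```

View pics/w1.png

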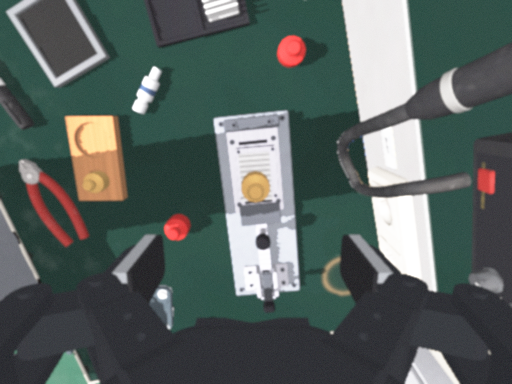

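The wrist view shows the fingers at the bottom and the clamp at (258,200). The brass weight is at (256,187), the bar knob at (263,241), the pawl lever tip at (268,305), the block at (96,158) and the heatsink tray at top.

```bash
cat >> h.py <<'E'
def blob(W,c,r,zlo,zhi):
    d=np.hypot(W[...,0]-c[0]/1e3,W[...,1]-c[1]/1e3)
    m=(d<r/1e3)&(W[...,2]>zlo/1e3)&(W[...,2]<zhi/1e3); q=W[m]*1000
    if len(q)<5: print("few",len(q)); return
    r=cv2.minAreaRect(q[:,:2].astype(np.float32)); print(len(q),"rect",np.round(r[0],1),np.round(r[1],1),round(r[2],1),"mean",q.mean(0).round(1),"z5-95",np.percentile(q[:,2],[5,95]).round(1))
E
python3 - <<'E'
from h import *
W=np.load("w1.npy")
def b(n,*a): print(n,end=" "); blob(W,*a)
b("knobtop",[614,111],30,92,115)
b("wt",[614,111],30,70,92)
b("hs",[614,111],45,56,68)
b("cv",[614,111],50,34,42)
b("bar",[604,34],16,56,75)
b("lever",[592,-45],30,55,85)
b("base",[607,57],140,5,14)
b("block",[426,173],62,10,18)
b("jaw",[607,70],45,26,50)
b("bench",[480,250],40,-10,10)
E
```

```text
knobtop 226 rect [613.2 107.5] [15.3 16.1] 28.9 mean [613.3 108.1 100.1] z5-95 [ 97.2 102.1]
wt 478 rect [613.3 107.4] [29.3 28.7] 76.7 mean [613.9 110.7  84.2] z5-95 [75.1 86.7]
hs 444 rect [614.6 112.4] [48.6 33.7] 80.0 mean [617.  121.1  62.9] z5-95 [56.7 66.2]
cv 641 rect [616.9 112. ] [61.9 45.9] 80.5 mean [623.8 120.   38.7] z5-95 [37.1 40.2]
bar 179 rect [604.1  35.8] [15.5 16.4] 74.4 mean [604.4  36.2  61.3] z5-95 [57.9 62.9]
lever 146 rect [592.6 -43.2] [ 8.9 13.6] 77.3 mean [592.8 -42.1  67.9] z5-95 [56.2 73.4]
base 6153 rect [607.8  58. ] [253.1 201.5] 50.0 mean [610.8  47.4   9.9] z5-95 [ 8.3 12.8]
block 2646 rect [426.3 173.1] [103.3  57.8] 75.6 mean [427.4 172.2  13.4] z5-95 [11.5 14.8]
jaw 1218 rect [609.1  72.8] [75.2 58.9] 81.0 mean [610.2  67.7  31.4] z5-95 [26.5 39. ]
bench 3322 rect [478.4 250.5] [79.9 76. ] 70.8 mean [4.769e+02 2.536e+02 1.000e-01] z5-95 [-1.7  6.6]
```

>>> {"op": "step_arm", "data": {
  "deltas": [0, -4.2, 1.6, 20, 0, 0, -4.2, 1.5, 30, 0, 0, 0, 0, 30, 0, 0, 0, 0, 30, 0, 0, 0, 0, 28, 0, 0, 0, 0, 15, 0, 0, 0, 0, 5, 0, 0, 0, 0, 0, 0, 180, 0, 0, 0, 0, 255, 0, 0, 0, 0, 255, 0, 0, 0, 0, 255, 0, 0, 0, 0],
  "grip_force": 40
}}

```text
time_s: 3.57
eef_pos: [0.614, 0.1099, 0.0752]
tool_rot: [0.788, 0.616, 0.001, 0.001]
ft_force: [0.4, 0.6, -0.2]
opening: 0.0388
grasp_force: 0.0
```

>>> {"op": "step_arm", "data": {
  "deltas": [255, 0, 0, 0, 0, 255, 0, 0, 0, 0, 255, 0, 0, 0, 0, 255, 0, 0, 0, 0]
}}

```text
time_s: 3.9
eef_pos: [0.6141, 0.1097, 0.075]
tool_rot: [0.788, 0.616, 0.001, 0.001]
ft_force: [0.1, 0.8, 7.1]
opening: 0.0281
grasp_force: 39.6
```

>>> {"op": "step_arm", "data": {
  "deltas": [255, 0, 0, -3, 0, 255, 0, 0, -10, 0, 255, 0, 0, -20, 0, 255, 0, 0, -22, 0, 255, 0, 0, -20, 0, 255, 0, 0, -5, 0, 255, 0, 0, 0, 0, 255, 0, 0, 0, 0]
}}

```text
time_s: 4.57
eef_pos: [0.6122, 0.1096, 0.1527]
tool_rot: [0.788, 0.616, -0.0, -0.0]
ft_force: [-0.0, -0.4, -1.6]
opening: 0.0275
grasp_force: 39.6
```

```bash
python3 - <<'E'
from h import *
plan([432.3,196.4,155],-14)
E
```

```text
t 4.57 pos [612.2 109.6 152.7] psi -13.99 tilt [-0.001  -0.0001] turn 0.01 shift after turn 40.7 -195.5 -2.3 | without 40.7 -195.5 open 27.5 F [-0.  -0.4 -1.6]
```

>>> {"op": "step_arm", "data": {
  "deltas": [255, 3, -10, 0, 0, 255, 5, -25, 0, 0, 255, 7, -32, 0, 0, 255, 8, -36, 0, 0, 255, 8, -36, 0, 0, 255, 6, -30, 0, 0, 255, 4, -18, 0, 0, 255, 2, -8, 0, 0, 255, 0, 0, 0, 0, 255, 0, 0, 0, 0]
}}

```text
time_s: 5.4
eef_pos: [0.4337, 0.1984, 0.1527]
tool_rot: [0.788, 0.616, -0.0, 0.0]
ft_force: [0.3, 0.6, -0.9]
opening: 0.0279
grasp_force: 39.7
```

```bash
python3 - <<'E'
from h import *
plan([432.8,198.3,155],-14)
c=cam("wrist");W=world(c);cv2.imwrite("pics/w2.png",c["img"])
blob(W,[426,173],65,10,18)
E
```

```text
t 5.4 pos [433.7 198.4 152.7] psi -13.94 tilt [-0.0002 -0.0006] turn 0.06 shift after turn -0.4 -0.9 -2.3 | without -0.4 -0.9 open 27.9 F [ 0.3  0.6 -0.9]
2364 rect [429.2 184.8] [80.3 56.1] 76.3 mean [430.3 190.2  13.5] z5-95 [12.1 14.7]
```

View pics/w2.png

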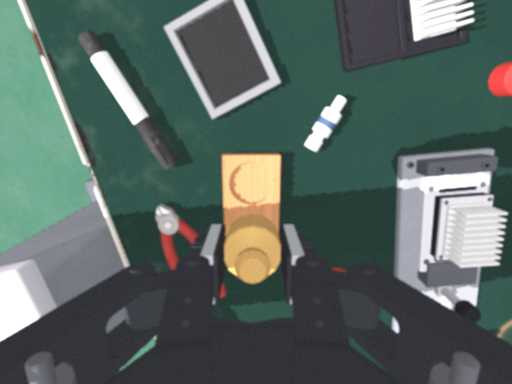

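The weight is held upright at (253,252). The seat, at (252,180) in perspective, lies under the tool.

>>> {"op": "step_arm", "data": {
  "deltas": [255, 0, -0.5, 15, 0, 255, 0, 0, 30, 0, 255, 0, 0, 30, 0, 255, 0, 0, 25, 0, 255, 0, 0, 15, 0, 255, 0, 0, 8, 0, 255, 0, 0, 3, 0, 255, 0, 0, 2, 0, 255, 0, 0, 0, 0]
}}

```text
time_s: 6.2
eef_pos: [0.4348, 0.1987, 0.026]
tool_rot: [0.788, 0.616, 0.001, 0.0]
ft_force: [0.3, -1.4, -0.9]
opening: 0.0277
grasp_force: 39.8
```

>>> {"op": "step_arm", "data": {
  "deltas": [255, 0, -1, 2, 0, 255, 0, -0.5, 1.5, 0, 255, 0, 0, 1, 0, 255, 0, 0, 0, 0, 255, 0, 0, 0, 0]
}}

```text
time_s: 6.62
eef_pos: [0.4321, 0.1991, 0.0211]
tool_rot: [0.788, 0.616, 0.0, 0.0]
ft_force: [0.6, 0.5, -1.2]
opening: 0.0279
grasp_force: 39.8
```

>>> {"op": "step_arm", "data": {
  "deltas": [255, 0, 0, 1, 0, 255, 0, 0, 1, 0, 255, 0, 0, 0, 0]
}}

```text
time_s: 6.87
eef_pos: [0.4318, 0.199, 0.0186]
tool_rot: [0.788, 0.616, -0.0, -0.0]
ft_force: [0.8, -0.8, -2.3]
opening: 0.0279
grasp_force: 39.8
```

>>> {"op": "step_arm", "data": {
  "deltas": [255, 0, 0, 1, 0, 255, 0, 0, 0, 0, 255, 0, 0, 0, 0]
}}

```text
time_s: 7.12
eef_pos: [0.4319, 0.199, 0.0185]
tool_rot: [0.788, 0.616, -0.0, -0.0]
ft_force: [-1.7, -1.0, 5.3]
opening: 0.028
grasp_force: 40.5
```

>>> {"op": "step_arm", "data": {
  "deltas": [120, 0, 0, 0, 0, 90, 0, 0, 0, 0, 60, 0, 0, 0, 0, 60, 0, 0, 0, 0, 60, 0, 0, -10, 0, 30, 0, 0, -20, 0, 0, 0, 0, -35, 0, 0, 0, 0, -35, 0, 0, 0, 0, -30, 0, 0, 0, 0, 0, 0, 0, 0, 0, 0, 0]
}}

```text
time_s: 8.03
eef_pos: [0.4342, 0.1997, 0.1512]
tool_rot: [0.788, 0.616, 0.003, 0.001]
ft_force: [0.5, -0.7, 0.4]
opening: 0.0853
grasp_force: 0.0
```

```bash
python3 - <<'E'
from h import *
plan([614.6,112,190],-278.4)
c=cam("wrist");W=world(c)
print("weight");blob(W,[432,196],20,37,60);blob(W,[432,196],24,22,36)
print("hs");blob(W,[614.6,112],40,58,70)
print("block");blob(W,[426,173],65,10,18)
E
```

```text
t 8.03 pos [434.2 199.7 151.2] psi -13.99 tilt [0.0066 0.0019] turn -95.59 shift after turn -191.2 -60.4 -38.8 | without -41.5 196.2 open 85.3 F [ 0.5 -0.7  0.4]
weight
265 rect [431.4 196.6] [15.9 15.9] 89.1 mean [431.5 197.3  43.6] z5-95 [40.8 45.4]
518 rect [431.4 196.8] [28.9 29.2] 77.7 mean [432.1 199.2  28.6] z5-95 [26.5 30.1]
hs
2045 rect [614.1 112.6] [48.8 35.4] 80.4 mean [613.8 112.7  62.7] z5-95 [58.6 65.8]
block
3687 rect [426.3 172.9] [104.5  56.1] 76.3 mean [426.2 172.8  13.6] z5-95 [12.3 14.8]
```

>>> {"op": "step_arm", "data": {
  "deltas": [0, 0, 0, -4, -7.1, 0, 0, 0, -4, -7.1, 0, 0, 0, -4, -7.1, 0, 0, 0, -4, -7.1, 0, 0, 0, -4, -7.1, 0, 0, 0, -4, -7.1, 0, 0, 0, -4, -7.1, 0, 0, 0, -4, -7.1, 0, 0, 0, -4, -7.1, 0, 0, 0, -4, -7.1, 0, 0, 0, 0, -7.1, 0, 0, 0, 0, -7.1]
}}

```text
time_s: 9.08
eef_pos: [0.4306, 0.1986, 0.1859]
tool_rot: [0.16, 0.987, -0.001, -0.002]
ft_force: [0.2, 1.2, 0.3]
opening: 0.0856
grasp_force: 0.0
```

>>> {"op": "step_arm", "data": {
  "deltas": [0, 0, 0, 0, -4.9, 0, 0, 0, 0, -4.9, 0, -10, -4, 0, 0, 0, -25, -8, 0, 0, 0, -35, -12, 0, 0, 0, -38, -12, 0, 0, 0, -38, -12, 0, 0, 0, -30, -8, 0, 0, 0, -12, -4, 0, 0, 0, -3, 0, 0, 0, 0, 0, 0, 0, 0, 0, 0, 0, 0, 0]
}}

```text
time_s: 10.08
eef_pos: [0.6096, 0.1104, 0.1866]
tool_rot: [0.079, 0.997, -0.0, -0.002]
ft_force: [-0.9, 0.1, -0.3]
opening: 0.0851
grasp_force: 0.0
```

```bash
python3 - <<'E'
from h import *
c=cam("wrist");W=world(c)
plan([614.5,112.3,56],81)
blob(W,[614.6,112],40,58,70)
blob(W,[616,112],50,34,42)
E
```

```text
t 10.13 pos [609.5 110.7 186.9] psi 81.04 tilt [-0.0026  0.0002] turn 0.04 shift after turn -4.7 2.4 130.9 | without -4.7 2.4 open 85.3 F [-0.7  0.   0.5]
739 rect [614.3 111.5] [48.  33.9] 80.0 mean [613.6 111.6  64.4] z5-95 [60.3 66.1]
852 rect [616.9 110.8] [62.1 46.5] 80.5 mean [613.7 110.3  38.5] z5-95 [36.6 40. ]
```

>>> {"op": "step_arm", "data": {
  "deltas": [0, -2.5, 1, 20, 0, 0, -2.2, 1, 30, 0, 0, 0, 0, 35, 0, 0, 0, 0, 30, 0, 0, 0, 0, 15, 0, 0, 0, 0, 7, 0, 0, 0, 0, 2, 0, 0, 0, 0, 1, 0, 80, 0, 0, 0, 0, 160, 0, 0, 0, 0, 255, 0, 0, 0, 0, 255, 0, 0, 0, 0],
  "grip_force": 25
}}

```text
time_s: 11.13
eef_pos: [0.6178, 0.1112, 0.0498]
tool_rot: [0.078, 0.997, 0.0, 0.002]
ft_force: [-1.7, 1.2, 3.2]
opening: 0.0496
grasp_force: 27.3
```

>>> {"op": "step_arm", "data": {
  "deltas": [255, 0, 0, 0, 0, 255, 0, 0, 0, 0]
}}

```text
time_s: 11.3
eef_pos: [0.6178, 0.1112, 0.0498]
tool_rot: [0.078, 0.997, 0.0, 0.002]
ft_force: [-0.2, 0.4, 6.2]
opening: 0.049
grasp_force: 27.6
```

>>> {"op": "step_arm", "data": {
  "deltas": [255, 0, 0, -3, 0, 255, 0, 0, -10, 0, 255, 0, 0, -20, 0, 255, 0, 0, -25, 0, 255, 0, 0, -20, 0, 255, 0, 0, -10, 0, 255, 0, 0, 0, 0]
}}

```text
time_s: 11.88
eef_pos: [0.6186, 0.1113, 0.1396]
tool_rot: [0.078, 0.997, 0.0, 0.003]
ft_force: [0.6, 0.3, -0.4]
opening: 0.0496
grasp_force: 26.9
```

```bash
python3 - <<'E'
from h import *
plan([572,312,140],90)
c=cam("wrist");W=world(c);cv2.imwrite("pics/w3.png",c["img"])
W0=np.load("w1.npy")
m=(W0[...,2]>.022)&(abs(W0[...,0]-.622)<.04)&(abs(W0[...,1]-.311)<.04)&(W0[...,2]<.04)
for A in (W,W0):
    print("spare");blob(A,[622,311],35,22,40)
    print("tray");blob(A,[572,312],62,4,14)
E
```

```text
t 11.88 pos [618.6 111.3 139.6] psi 81.01 tilt [0.0064 0.0004] turn -8.99 shift after turn 46.6 200.7 -0.4 | without 77.4 191.0 open 49.6 F [ 0.6  0.3 -0.4]
spare
2468 rect [622.6 310.4] [34.3 49.9] 0.5 mean [622.  309.9  28.7] z5-95 [24.6 31.7]
tray
5941 rect [585.4 311.3] [74.  87.6] 88.4 mean [576.4 310.2   6.3] z5-95 [4.2 9.5]
spare
332 rect [622.9 293.8] [33.8 13.4] 0.4 mean [620.8 291.9  27.9] z5-95 [22.4 32.1]
tray
2180 rect [585.2 299.1] [47.1 88.2] 88.0 mean [575.9 295.1   6.3] z5-95 [4.2 9.6]
```

View pics/w3.png

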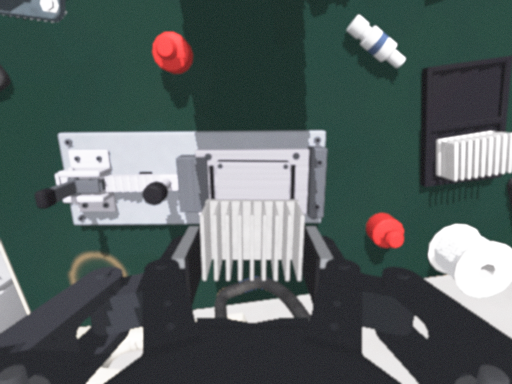

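The heatsink is held square between the fingers at (252,240). The tray's free pocket is at (465,100) and the spare at (475,152).

>>> {"op": "step_arm", "data": {
  "deltas": [255, 0, 0, 0, -4.5, 255, 0, 0, 0, -4.5, 255, 4, 12, 0, 0, 255, 7, 28, 0, 0, 255, 8, 36, 0, 0, 255, 8, 38, 0, 0, 255, 8, 38, 0, 0, 255, 6, 28, 0, 0, 255, 3, 14, 0, 0, 255, 1, 6, 0, 0, 255, 0, 0, 0, 0, 255, 0, 0, 0, 0]
}}

```text
time_s: 12.93
eef_pos: [0.571, 0.3102, 0.135]
tool_rot: [0.0, 1.0, -0.001, -0.001]
ft_force: [-0.7, -0.8, -0.8]
opening: 0.0495
grasp_force: 26.9
```

```bash
python3 - <<'E'
from h import *
c=cam("wrist");W=world(c)
plan([573.4,311,16.8],90)
print("spare");blob(W,[622,311],35,22,40)
print("tray");blob(W,[572,312],62,4,12)
print("held");blob(W,[572,312],45,110,129)
E
```

```text
t 12.98 pos [571.3 309.7 135.2] psi 89.92 tilt [-0.0008 -0.0012] turn -0.08 shift after turn -2.1 1.3 118.4 | without -2.1 1.3 open 49.2 F [ 0.9 -0.  -0.6]
spare
28 rect [638.  314.4] [41.7  2.6] 89.7 mean [638.  313.3  31. ] z5-95 [30. 32.]
tray
3035 rect [564.1 311.7] [72.2 45.1] 88.7 mean [562.9 311.7   5.9] z5-95 [4.1 9.2]
held
1502 rect [568.  309.2] [49.6 34.6] 89.4 mean [564.9 309.3 128.2] z5-95 [126.1 129. ]
```

>>> {"op": "step_arm", "data": {
  "deltas": [255, -1.5, 2.3, 15, 0, 255, 0, 0, 30, 0, 255, 0, 0, 30, 0, 255, 0, 0, 20, 0, 255, 0, 0, 10, 0, 255, 0, 0, 6, 0, 255, 0, 0, 3, 0, 255, 0, 0, 0, 0, 255, 0, 0, 0, 0]
}}

```text
time_s: 13.73
eef_pos: [0.5741, 0.3137, 0.0233]
tool_rot: [0.0, 1.0, 0.001, 0.001]
ft_force: [0.1, 0.4, -0.6]
opening: 0.0492
grasp_force: 26.9
```

>>> {"op": "step_arm", "data": {
  "deltas": [255, 1, -1.5, 2, 0, 255, 0, 0, 2, 0, 255, 0, 0, 1.5, 0, 255, 0, 0, 0, 0, 255, 0, 0, 0, 0]
}}

```text
time_s: 14.15
eef_pos: [0.5716, 0.312, 0.0164]
tool_rot: [-0.0, 1.0, 0.0, 0.0]
ft_force: [-1.3, 0.3, -1.0]
opening: 0.049
grasp_force: 26.9
```

>>> {"op": "step_arm", "data": {
  "deltas": [255, 0, 0, 1, 0, 255, 0, 0, 0, 0, 255, 0, 0, 0, 0]
}}

```text
time_s: 14.4
eef_pos: [0.5719, 0.3121, 0.0158]
tool_rot: [-0.0, 1.0, 0.0, 0.0]
ft_force: [-0.6, -0.3, 3.4]
opening: 0.0495
grasp_force: 27.3
```

>>> {"op": "step_arm", "data": {
  "deltas": [85, 0, 0, 0, 0, 65, 0, 0, 0, 0, 65, 0, 0, 0, 0, 65, 0, 0, -8, 0, 65, 0, 0, -25, 0, 40, 0, 0, -38, 0, 0, 0, 0, -38, 0, 0, 0, 0, -30, 0, 0, 0, 0, 0, 0, 0, 0, 0, 0, 0]
}}

```text
time_s: 15.23
eef_pos: [0.574, 0.3129, 0.1586]
tool_rot: [-0.0, 1.0, 0.001, 0.003]
ft_force: [0.2, 0.2, -0.2]
opening: 0.0853
grasp_force: 0.0
```

```bash
python3 - <<'E'
from h import *
plan([616.5,111.3,150],-9)
plan([616.5,111.3,150],171)
c=cam("wrist");W=world(c);cv2.imwrite("pics/w4.png",c["img"])
print("hs");blob(W,[570,311],40,22,40)
print("spare");blob(W,[622,311],24,22,40)
print("tray");blob(W,[572,312],62,4,12)
E
```

```text
t 15.23 pos [574.  312.9 158.6] psi 90.01 tilt [0.0069 0.0029] turn 99.01 shift after turn -192.5 73.5 8.6 | without -42.5 -201.6 open 85.3 F [ 0.2  0.2 -0.2]
t 15.23 pos [574.  312.9 158.6] psi 90.01 tilt [0.0069 0.0029] turn -80.99 shift after turn 192.5 -73.5 8.6 | without -42.5 -201.6 open 85.3 F [ 0.2  0.2 -0.2]
hs
878 rect [580.8 310.7] [47.8 58.3] 89.2 mean [571.9 309.9  29.5] z5-95 [23.3 32. ]
spare
581 rect [622.5 311.2] [46.7 34.7] 88.9 mean [621.  311.   29.9] z5-95 [24.  31.9]
tray
4120 rect [587.5 311.3] [72.  92.2] 88.3 mean [582.7 311.4   7.9] z5-95 [ 4.4 10.4]
```

>>> {"op": "step_arm", "data": {
  "deltas": [0, 0, 0, 0, 7.1, 0, 0, 0, 0, 7.1, 0, 0, 0, 0, 7.1, 0, 0, 0, 0, 7.1, 0, 0, 0, 0, 7.1, 0, 0, 0, 0, 7.1, 0, 0, 0, 0, 7.1, 0, 0, 0, 0, 7.1, 0, 0, 0, 0, 7.1, 0, 0, 0, 0, 7.1, 0, 0, 0, 0, 7.1, 0, 0, 0, 0, 7.1]
}}

```text
time_s: 16.28
eef_pos: [0.5697, 0.3111, 0.151]
tool_rot: [0.679, 0.734, -0.003, -0.001]
ft_force: [1.0, -0.1, -0.2]
opening: 0.0855
grasp_force: 0.0
```

>>> {"op": "step_arm", "data": {
  "deltas": [0, 0, 0, 0, 6.9, 0, 0, 0, 0, 6.9, 0, -12, 4, 0, 0, 0, -28, 10, 0, 0, 0, -36, 14, 0, 0, 0, -38, 15, 0, 0, 0, -36, 14, 0, 0, 0, -26, 10, 0, 0, 0, -12, 5, 0, 0, 0, -4, 1, 0, 0, 0, 0, 0, 0, 0, 0, 0, 0, 0, 0]
}}

```text
time_s: 17.28
eef_pos: [0.6131, 0.1118, 0.1536]
tool_rot: [0.76, 0.65, -0.0, -0.001]
ft_force: [-0.4, 0.1, 0.1]
opening: 0.0856
grasp_force: 0.0
```

```bash
python3 - <<'E'
from h import *
c=cam("wrist");W=world(c);cv2.imwrite("pics/w5.png",c["img"]);np.save("w5.npy",W)
plan([616.5,111.3,35],-9)
print("cv");blob(W,[616,112],50,34,42)
print("jaw");blob(W,[608,66],30,36,48)
print("tray");blob(W,[436,316],65,6,14)
print("weight");blob(W,[432,196],20,37,60)
E
```

```text
t 17.33 pos [613.1 112.2 153.8] psi -8.88 tilt [-0.0011  0.0007] turn 0.12 shift after turn -0.4 3.5 118.8 | without -0.4 3.5 open 85.5 F [0.2 0.7 0.7]
cv
3376 rect [617.1 111.9] [62.3 45.8] 80.2 mean [617.1 113.   38.6] z5-95 [37.5 39.8]
jaw
564 rect [615.4  68.1] [42.7 58.7] 13.2 mean [611.9  85.7  38.7] z5-95 [37.5 39.7]
tray
1862 rect [443.  289.3] [72.3 35.1] 11.8 mean [443.5 283.4   8. ] z5-95 [ 6.1 10.5]
weight
358 rect [432.5 196.3] [14.6 16.3] 8.2 mean [433.9 196.   43. ] z5-95 [38.6 45.3]
```

View pics/w5.png

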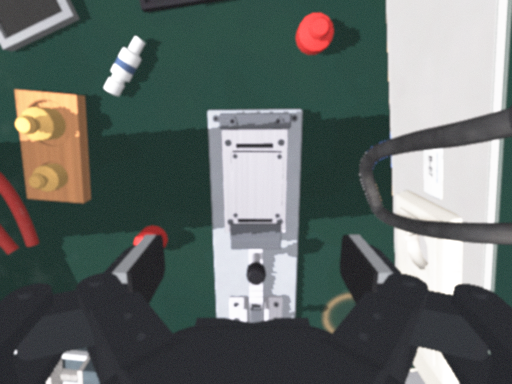

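The view shows the bare converter at (253,180) on the carrier, the bar knob at (256,272), and the weight sitting in its seat at (45,122).

>>> {"op": "step_arm", "data": {
  "deltas": [0, 0.4, 2, 20, 0.9, 0, 0, 2, 30, 0, 0, 0, 0, 30, 0, 0, 0, 0, 25, 0, 0, 0, 0, 12, 0, 0, 0, 0, 5, 0, 0, 0, 0, 0, 0, 0, 0, 0, 0, 0]
}}

```text
time_s: 18.0
eef_pos: [0.6188, 0.1114, 0.0335]
tool_rot: [0.765, 0.644, 0.001, 0.001]
ft_force: [-0.0, 0.3, 0.1]
opening: 0.0855
grasp_force: 0.0
```

```bash
python3 - <<'E'
from h import *
plan([617.1,111.9,29],-9.8)
E
```

```text
t 18.0 pos [618.8 111.4  33.5] psi -9.83 tilt [0.0021 0.0002] turn -0.03 shift after turn 0.2 -1.8 4.5 | without 0.2 -1.8 open 85.5 F [-0.   0.3  0.1]
```

>>> {"op": "step_arm", "data": {
  "deltas": [0, 0, -1, 2, 0, 60, 0, -0.5, 2, 0, 110, 0, 0, 0, 0, 150, 0, 0, 0, 0, 255, 0, 0, 0, 0, 255, 0, 0, 0, 0, 255, 0, 0, 0, 0, 255, 0, 0, 0, 0],
  "grip_force": 40
}}

```text
time_s: 18.67
eef_pos: [0.6172, 0.1108, 0.0293]
tool_rot: [0.765, 0.643, 0.001, 0.001]
ft_force: [-0.8, 0.2, 4.6]
opening: 0.0444
grasp_force: 42.6
```

>>> {"op": "step_arm", "data": {
  "deltas": [255, 0, 0, -3, 0, 255, 0, 0, -8, 0, 255, 0, 0, -18, 0, 255, 0, 0, -25, 0, 255, 0, 0, -25, 0, 255, 0, 0, -10, 0, 255, 0, 0, 0, 0]
}}

```text
time_s: 19.25
eef_pos: [0.6188, 0.1111, 0.121]
tool_rot: [0.765, 0.644, 0.003, 0.002]
ft_force: [1.1, 0.5, -0.5]
opening: 0.0449
grasp_force: 42.0
```

```bash
python3 - <<'E'
from h import *
plan([436.3,316.2,120],12.5)
c=cam("wrist");W=world(c);cv2.imwrite("pics/w6.png",c["img"])
print("held");blob(W,[617,112],50,105,140)
print("carrier");blob(W,[615,111],70,22,30)
E
```

```text
t 19.25 pos [618.8 111.1 121. ] psi -9.89 tilt [0.0066 0.0005] turn -22.39 shift after turn 239.7 -133.8 1.0 | without 170.7 -215.0 open 44.9 F [ 1.1  0.5 -0.5]
held
11839 rect [619.2 111.6] [63.2 72. ] 80.4 mean [619.5 115.2 130.4] z5-95 [129.  132.2]
carrier
3881 rect [620.5 149.6] [54.2 63.3] 79.7 mean [620.6 144.7  26.1] z5-95 [24.6 29.5]
```

View pics/w6.png

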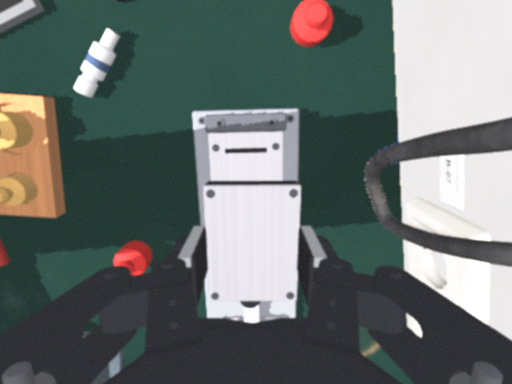

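The converter is held level at (253,240), and the carrier stays behind on the clamp.

>>> {"op": "step_arm", "data": {
  "deltas": [255, 0, 0, 0, -5.6, 255, 0, 0, 0, -5.6, 255, 0, 0, 0, -5.6, 255, 0, 0, 0, -5.6, 255, 14, -8, 0, 0, 255, 30, -17, 0, 0, 255, 36, -20, 0, 0, 255, 36, -20, 0, 0, 255, 36, -20, 0, 0, 255, 36, -20, 0, 0, 255, 30, -17, 0, 0, 255, 14, -8, 0, 0]
}}

```text
time_s: 20.3
eef_pos: [0.4334, 0.3113, 0.115]
tool_rot: [0.625, 0.78, -0.002, -0.002]
ft_force: [0.2, -0.5, -0.2]
opening: 0.0444
grasp_force: 42.0
```

>>> {"op": "step_arm", "data": {
  "deltas": [255, 8, -4, 0, 0, 255, 0, 0, 0, 0, 255, 0, 0, 0, 0]
}}

```text
time_s: 20.55
eef_pos: [0.4329, 0.3158, 0.1164]
tool_rot: [0.626, 0.78, -0.001, 0.0]
ft_force: [0.8, 0.5, -0.7]
opening: 0.0445
grasp_force: 42.0
```

```bash
python3 - <<'E'
from h import *
c=cam("wrist");W=world(c)
plan([436.3,316.2,12],12.5)
print("held");blob(W,[436,316],38,115,140)
print("tray");blob(W,[436,316],65,4,14)
E
```

```text
t 20.6 pos [433.7 315.5 116.7] psi 12.46 tilt [-0.0004 -0.0009] turn -0.04 shift after turn 0.1 2.7 104.7 | without 0.1 2.7 open 44.8 F [ 0.3 -0.9 -0.8]
held
12004 rect [433.6 316.5] [70.4 63. ] 12.8 mean [432.3 319.5 126.3] z5-95 [124.6 132.3]
tray
3508 rect [430.3 341.3] [72.2 36.2] 12.9 mean [430.3 341.8   7.4] z5-95 [ 5.3 10.3]
```

>>> {"op": "step_arm", "data": {
  "deltas": [255, 0, 1, 15, 0, 255, 0, 1, 28, 0, 255, 0, 0, 28, 0, 255, 0, 0, 18, 0, 255, 0, 0, 10, 0, 255, 0, 0, 4, 0, 255, 0, 0, 0, 0, 255, 0, 0, 0, 0]
}}

```text
time_s: 21.27
eef_pos: [0.4368, 0.3167, 0.0152]
tool_rot: [0.626, 0.78, 0.001, 0.0]
ft_force: [0.4, 0.5, -0.6]
opening: 0.0449
grasp_force: 42.0
```

```bash
python3 - <<'E'
from h import *
plan([436.3,316.0,9.3],12.7)
E
```

```text
t 21.27 pos [436.8 316.7  15.2] psi 12.45 tilt [0.0016 0.0008] turn -0.25 shift after turn -0.5 -0.6 5.9 | without -0.5 -0.6 open 44.9 F [ 0.4  0.5 -0.6]
```

>>> {"op": "step_arm", "data": {
  "deltas": [255, -0.5, -0.5, 2, 0, 255, 0, 0, 2, 0, 255, 0, 0, 1, 0, 255, 0, 0, 0, 0, 255, 0, 0, 0, 0]
}}

```text
time_s: 21.68
eef_pos: [0.4352, 0.3162, 0.0096]
tool_rot: [0.626, 0.78, 0.0, 0.0]
ft_force: [0.2, -0.6, -0.9]
opening: 0.0447
grasp_force: 42.0
```

>>> {"op": "step_arm", "data": {
  "deltas": [255, 0, 0, 1, 0, 255, 0, 0, 0, 0, 255, 0, 0, 0, 0]
}}

```text
time_s: 21.93
eef_pos: [0.4353, 0.3162, 0.0093]
tool_rot: [0.626, 0.78, 0.0, 0.0]
ft_force: [-2.5, -1.7, 5.4]
opening: 0.0447
grasp_force: 42.6
```

>>> {"op": "step_arm", "data": {
  "deltas": [100, 0, 0, 0, 0, 70, 0, 0, 0, 0, 70, 0, 0, 0, 0, 70, 0, 0, -10, 0, 70, 0, 0, -30, 0, 70, 0, 0, -40, 0, 70, 0, 0, -35, 0, 70, 0, 0, -10, 0, 70, 0, 0, 0, 0]
}}

```text
time_s: 22.68
eef_pos: [0.4384, 0.3178, 0.1386]
tool_rot: [0.626, 0.78, 0.005, 0.002]
ft_force: [0.5, -0.7, -0.3]
opening: 0.0622
grasp_force: 0.0
```

```bash
python3 - <<'E'
from h import *
c=cam("wrist");W=world(c);cv2.imwrite("pics/w7.png",c["img"])
plan([596.3,-14.6,130],-9)
print("cv");blob(W,[436,316],40,15,25)
print("tray");blob(W,[436,316],65,8.5,12)
E
```

```text
t 22.73 pos [436.5 316.8 135.6] psi 12.51 tilt [0.0043 0.0023] turn 21.51 shift after turn -302.3 209.7 5.6 | without -358.1 84.2 open 62.1 F [ 0.6 -0.5 -0.2]
cv
3251 rect [434.6 316.8] [45.7 62.6] 13.4 mean [434.5 318.1  18.7] z5-95 [17.5 19.8]
tray
2086 rect [436. 316.] [72.2 88. ] 12.9 mean [435.2 318.2   9.7] z5-95 [ 8.7 10.7]
```

Converter seated (top at 19, about 1.5 mm off centre). Next, the lever.

>>> {"op": "step_arm", "data": {
  "deltas": [255, 0, 0, 0, 5.4, 255, 0, 0, 0, 5.4, 255, 0, 0, 0, 5.4, 255, 0, 0, 0, 5.3, 255, -16, 11, 0, 0, 255, -32, 22, 0, 0, 255, -33, 23, 0, 0, 255, -33, 23, 0, 0, 255, -33, 23, 0, 0, 255, -33, 23, 0, 0, 255, -33, 23, 0, 0, 255, -33, 23, 0, 0]
}}

```text
time_s: 23.73
eef_pos: [0.5638, 0.0445, 0.1302]
tool_rot: [0.76, 0.649, -0.002, -0.002]
ft_force: [0.6, 1.1, 0.1]
opening: -0.0
grasp_force: 0.0
```

>>> {"op": "step_arm", "data": {
  "deltas": [255, -32, 22, 0, 0, 255, -16, 11, 0, 0, 255, -8, 6, 0, 0, 255, 0, 0, 0, 0, 255, 0, 0, 0, 0]
}}

```text
time_s: 24.15
eef_pos: [0.5937, -0.0144, 0.1313]
tool_rot: [0.761, 0.649, -0.001, -0.002]
ft_force: [0.2, 0.2, 0.2]
opening: 0.0001
grasp_force: 0.0
```

```bash
python3 - <<'E'
from h import *
c=cam("wrist");W=world(c);cv2.imwrite("pics/w8.png",c["img"])
plan([596.3,-14.6,55],-9)
print("bar");blob(W,[604,36],16,56,75)
print("lever");blob(W,[592,-45],30,55,85)
E
```

```text
t 24.2 pos [593.7 -13.8 131.7] psi -8.95 tilt [-0.0035  0.0013] turn 0.05 shift after turn -0.4 2.7 76.7 | without -0.4 2.7 open -0.1 F [-0.2  0.  -0.1]
bar
472 rect [604.1  34.2] [17.1 16.6] 80.9 mean [604.2  34.6  61.7] z5-95 [59.4 63.1]
lever
few 0
```

>>> {"op": "step_arm", "data": {
  "deltas": [255, 0, 1, 20, 0, 255, 0, 1, 28, 0, 255, 0, 0, 20, 0, 255, 0, 0, 8, 0, 255, 0, 0, 0, 0, 255, 0, 0, 0, 0]
}}

```text
time_s: 24.7
eef_pos: [0.5967, -0.0142, 0.0572]
tool_rot: [0.76, 0.65, -0.0, -0.0]
ft_force: [-0.1, 0.3, 0.8]
opening: 0.0003
grasp_force: 0.0
```

>>> {"op": "step_arm", "data": {
  "deltas": [255, -5, 0, 0, 0, 255, -5, 0, 0, 0, 255, -5, 0, 0, 0, 255, -5, 0, 0, 0, 255, -5, 0, 0, 0, 255, -5, 0, 0, 0, 255, -4, 0, 0, 0, 255, -3, 0, 0, 0, 255, 0, 0, 0, 0]
}}

```text
time_s: 25.45
eef_pos: [0.5911, -0.0528, 0.0571]
tool_rot: [0.761, 0.649, -0.0, -0.0]
ft_force: [0.5, 0.0, 0.0]
opening: -0.0002
grasp_force: 0.0
```

```bash
python3 - <<'E'
from h import *
plan([591.6,-44.2,55],-9)
c=cam("top");W=world(c);cv2.imwrite("pics/t2.png",cv2.resize(c["img"][120:230,260:420],None,fx=4,fy=4))
E
```

```text
t 25.45 pos [591.1 -52.8  57.1] psi -9.03 tilt [-0.0007 -0.0003] turn -0.03 shift after turn 8.6 -0.9 2.1 | without 8.6 -0.9 open -0.2 F [0.5 0.  0. ]
```

>>> {"op": "step_arm", "data": {
  "deltas": [255, 2, 0, -15, 0, 180, 10, 0, -30, 0, 120, 25, 0, -25, 0, 110, 30, 0, -5, 0, 110, 18, 0, 0, 0, 110, 5, 0, 0, 0, 110, 0, 0, 0, 0, 110, 0, 0, 0, 0]
}}

```text
time_s: 26.17
eef_pos: [0.6048, 0.0366, 0.1315]
tool_rot: [0.76, 0.65, -0.001, -0.0]
ft_force: [-0.1, -0.4, 0.2]
opening: 0.0482
grasp_force: 0.0
```

```bash
python3 - <<'E'
from h import *
plan([604.1,34.4,44],-9)
c=cam("scene");W=world(c);cv2.imwrite("pics/s2.png",cv2.resize(c["img"][180:300,260:420],None,fx=4,fy=4,interpolation=cv2.INTER_CUBIC))
print("lever");blob(W,[590,-55],50,50,80)
E
```

```text
t 26.17 pos [604.8  36.6 131.5] psi -8.94 tilt [-0.0017 -0.0008] turn 0.06 shift after turn -2.3 -0.4 87.5 | without -2.3 -0.4 open 48.2 F [-0.1 -0.4  0.2]
lever
61 rect [584.  -70.4] [ 9.7 15.8] 39.7 mean [583.6 -69.8  57.9] z5-95 [51.6 62.2]
```

View pics/s2.png

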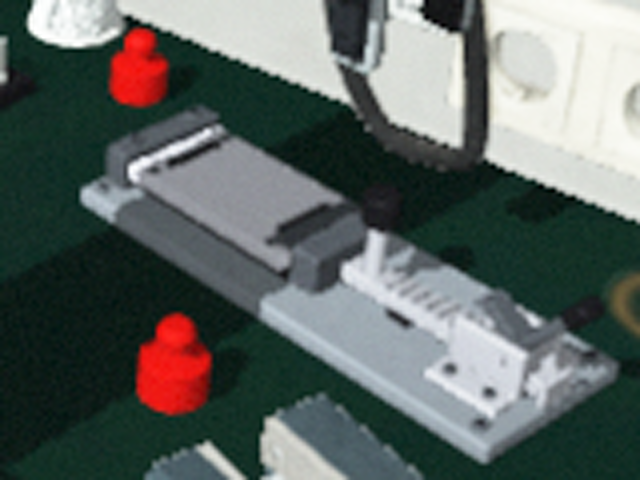

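The lever is tipped back, about 0.65 rad, at crop (570,315). The carrier lies on its rails under the jaw, and the knob stands at (380,205).

>>> {"op": "step_arm", "data": {
  "deltas": [110, -1.5, -0.5, 20, 0, 110, 0, 0, 30, 0, 110, 0, 0, 24, 0, 110, 0, 0, 10, 0, 110, 0, 0, 4, 0, 110, 0, 0, 0, 0, 180, 0, 0, 0, 0, 255, 0, 0, 0, 0, 255, 0, 0, 0, 0, 255, 0, 0, 0, 0, 255, 0, 0, 0, 0],
  "grip_force": 30
}}

```text
time_s: 27.13
eef_pos: [0.6044, 0.0356, 0.0462]
tool_rot: [0.76, 0.65, -0.001, -0.0]
ft_force: [-4.2, -0.3, 4.7]
opening: 0.0161
grasp_force: 29.4
```

>>> {"op": "step_arm", "data": {
  "deltas": [255, -3, 0, 0, 0, 255, -5, 0, 0, 0, 255, -6, 0, 0, 0, 255, -6, 0, 0, 0, 255, -6, 0, 0, 0, 255, -6, 0, 0, 0, 255, -5, 0, 0, 0, 255, -3, 0, 0, 0, 255, 0, 0, 0, 0, 255, 0, 0, 0, 0]
}}

```text
time_s: 27.97
eef_pos: [0.5985, -0.0038, 0.0462]
tool_rot: [0.76, 0.65, -0.0, -0.0]
ft_force: [-4.9, 0.1, 5.5]
opening: 0.0163
grasp_force: 29.4
```

>>> {"op": "step_arm", "data": {
  "deltas": [255, -1.5, 0, 0, 0, 255, 0, 0, 0, 0, 150, 0, 0, 0, 0, 110, 0, 0, 0, 0, 100, 0, 0, 0, 0, 100, 0, 0, -15, 0, 60, 0, 0, -35, 0, 0, 0, 0, -35, 0, 0, 0, 0, -15, 0, 0, 0, 0, 0, 0]
}}

```text
time_s: 28.8
eef_pos: [0.6029, -0.0063, 0.1507]
tool_rot: [0.76, 0.649, 0.004, 0.005]
ft_force: [0.2, 0.3, 0.7]
opening: 0.0854
grasp_force: 0.0
```

```bash
python3 - <<'E'
from h import *
plan([617,111.9,120],-9)
c=cam("wrist");W=world(c);cv2.imwrite("pics/w9.png",c["img"])
print("bar");blob(W,[598,-5],16,56,75)
print("carrier");blob(W,[616,112],75,22,31)
E
```

```text
t 28.8 pos [602.9  -6.3 150.7] psi -9.0 tilt [ 0.0118 -0.0018] turn 0.0 shift after turn 118.9 -4.6 30.7 | without 118.9 -4.6 open 85.4 F [0.2 0.3 0.7]
bar
355 rect [598.1  -4.9] [17.2 16.8] 34.9 mean [598.4  -4.1  61.4] z5-95 [58.7 63.1]
carrier
7712 rect [614.  103.9] [84.1 60.2] 81.4 mean [614.2 105.6  25.7] z5-95 [24.4 27.1]
```

View pics/w9.png

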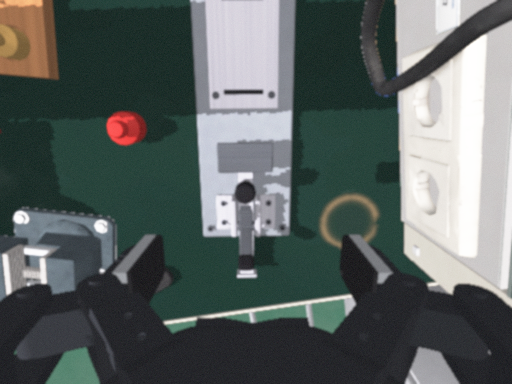

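The bar is fully back, with the knob at (246,190) and the jaw at (245,157) clear of the carrier. Next I go over the carrier.

>>> {"op": "step_arm", "data": {
  "deltas": [0, 10, 0, 0, 0, 0, 25, -1, 0, 0, 0, 32, -1, 0, 0, 0, 28, -2, 0, 0, 0, 16, -1, 0, 0, 0, 7, 0, 0, 0, 0, 0, 0, 0, 0, 0, 0, 0, 0, 0]
}}

```text
time_s: 29.52
eef_pos: [0.6108, 0.1118, 0.1427]
tool_rot: [0.76, 0.65, -0.001, -0.001]
ft_force: [-0.1, 0.5, -0.0]
opening: 0.0851
grasp_force: 0.0
```

```bash
python3 - <<'E'
from h import *
c=cam("wrist");W=world(c);np.save("w10.npy",W);cv2.imwrite("pics/w10.png",c["img"])
plan([615.7,111.5,8],-8.8)
print("carrier");blob(W,[616,112],60,24,31)
E
```

```text
t 29.57 pos [611.1 111.2 143. ] psi -9.0 tilt [-0.0021 -0.0008] turn -0.2 shift after turn 1.0 4.5 135.0 | without 1.0 4.5 open 85.3 F [ 0.2 -0.5  0.1]
carrier
7338 rect [616.  116.9] [109.9  61.3] 81.0 mean [616.1 117.2  26. ] z5-95 [24.6 29.5]
```

>>> {"op": "step_arm", "data": {
  "deltas": [0, 0.5, 2, 20, 0, 0, 0, 1.5, 32, 0, 0, 0, 0, 34, 0, 0, 0, 0, 22, 0, 0, 0, 0, 10, 0, 0, 0, 0, 5, 0, 0, 0, 0, 0, 0, 0, 0, 0, 0, 0]
}}

```text
time_s: 30.23
eef_pos: [0.6168, 0.1114, 0.0227]
tool_rot: [0.761, 0.649, 0.001, 0.001]
ft_force: [0.1, -0.1, 0.7]
opening: 0.0856
grasp_force: 0.0
```

```bash
python3 - <<'E'
from h import *
plan([615.5,111.5,8],-8.8)
E
```

```text
t 30.23 pos [616.8 111.4  22.7] psi -9.03 tilt [0.0024 0.0001] turn -0.23 shift after turn -0.1 -1.3 14.7 | without -0.1 -1.3 open 85.6 F [ 0.1 -0.1  0.7]
```

>>> {"op": "step_arm", "data": {
  "deltas": [0, 0, -0.6, 6, 0, 0, 0, -0.4, 5, 0, 0, 0, 0, 3, 0, 0, 0, 0, 0, 0, 50, 0, 0, 0, 0, 90, 0, 0, 0, 0, 255, 0, 0, 0, 0, 255, 0, 0, 0, 0, 255, 0, 0, 0, 0, 255, 0, 0, 0, 0],
  "grip_force": 60
}}

```text
time_s: 31.07
eef_pos: [0.6152, 0.1121, 0.0081]
tool_rot: [0.76, 0.65, 0.001, 0.0]
ft_force: [0.6, 1.4, 3.2]
opening: 0.0585
grasp_force: 64.6
```

>>> {"op": "step_arm", "data": {
  "deltas": [255, 0, 0, -3, 0, 255, 0, 0, -8, 0, 255, 0, 0, -18, 0, 255, 0, 0, -28, 0, 255, 0, 0, -28, 0, 255, 0, 0, -18, 0, 255, 0, 0, -5, 0, 255, 0, 0, 0, 0]
}}

```text
time_s: 31.73
eef_pos: [0.6158, 0.1121, 0.1176]
tool_rot: [0.76, 0.65, 0.002, 0.001]
ft_force: [-0.0, -0.2, -0.5]
opening: 0.0583
grasp_force: 64.5
```

```bash
python3 - <<'E'
from h import *
W=np.load("top0.npy")
for lo,hi in((2,30),(10,18),(16,30)):
  blob(W,[525,450],72,lo,hi)
c=cam("wrist");A=world(c);cv2.imwrite("pics/w11.png",c["img"])
print("held");blob(A,[616,112],65,115,150)
plan([522,450,115],0)
E
```

```text
1486 rect [527.1 448.2] [138.5 138.3] 6.7 mean [519.6 449.6   6.8] z5-95 [ 2.3 16.5]
327 rect [524.  448.2] [119.5  58.6] 88.5 mean [519.4 451.2  13.7] z5-95 [10.5 17. ]
94 rect [518.8 448.8] [120.4  47.4] 89.2 mean [518.8 450.   18.6] z5-95 [16.2 21.5]
held
23764 rect [616.6 117.6] [89.7 86. ] 79.9 mean [617.5 122.9 135.7] z5-95 [134.2 139. ]
t 31.78 pos [614.3 111.9 115.5] psi -8.99 tilt [ 0.0004 -0.    ] turn -8.99 shift after turn 338.1 -92.3 0.5 | without 319.5 -144.0 open 58.3 F [ 0.4  0.6 -1.5]
```

View pics/w11.png

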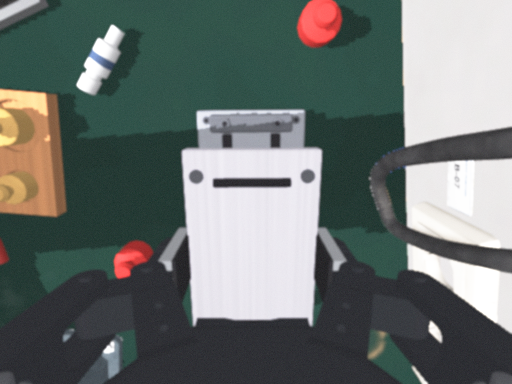

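The carrier is held level at (252,235). The cradle is about at (519,449) mm, with yaw about -1°.

>>> {"op": "step_arm", "data": {
  "deltas": [255, 0, 0, 0, -4, 255, 0, 0, 0, -4, 255, 12, -5, 0, 0, 255, 24, -9, 0, 0, 255, 32, -12, 0, 0, 255, 36, -12, 0, 0, 255, 36, -12, 0, 0, 255, 36, -10, 0, 0, 255, 36, -10, 0, 0, 255, 36, -10, 0, 0, 255, 34, -9, 0, 0, 255, 26, -6, 0, 0]
}}

```text
time_s: 32.78
eef_pos: [0.5212, 0.4244, 0.1129]
tool_rot: [0.713, 0.701, -0.002, -0.001]
ft_force: [0.7, 0.1, -2.0]
opening: 0.0581
grasp_force: 64.5
```

>>> {"op": "step_arm", "data": {
  "deltas": [255, 16, -4, 0, 0, 255, 8, -2, 0, 0, 255, 3, 0, 0, 0, 255, 0, 0, 0, 0, 255, 0, 0, 0, 0]
}}

```text
time_s: 33.2
eef_pos: [0.5195, 0.4472, 0.1148]
tool_rot: [0.714, 0.7, -0.001, 0.0]
ft_force: [0.5, 0.4, -0.9]
opening: 0.058
grasp_force: 64.5
```

```bash
python3 - <<'E'
from h import *
c=cam("wrist");W=world(c);cv2.imwrite("pics/w12.png",c["img"])
plan([518.8,449.3,6],-1)
print("held");blob(W,[518,449],75,115,150)
print("cradle");blob(W,[519,449],78,2.5,25);blob(W,[519,449],78,16,25)
print("tilt fit")
q=W[(W[...,2]>.125)&(W[...,2]<.15)&(np.hypot(W[...,0]-.518,W[...,1]-.449)<.07)&(abs(W[...,0]-.518)<.028)]
A=np.c_[q[:,:2],np.ones(len(q))];print(np.linalg.lstsq(A,q[:,2],rcond=None)[0].round(4))
E
```

```text
t 33.25 pos [519.7 447.  115. ] psi -1.1 tilt [-0.0005 -0.0011] turn -0.1 shift after turn 2.3 -1.0 109.0 | without 2.3 -1.0 open 58.5 F [-0.7 -0.2 -0.9]
held
24103 rect [519.7 452.9] [88.7 85.9] 88.4 mean [519.8 458.1 133.1] z5-95 [131.3 138.9]
cradle
3076 rect [520.  496.9] [28.3 79.8] 89.6 mean [519.9 497.3   7. ] z5-95 [ 2.8 19.6]
342 rect [520.1 507. ] [ 3.9 49. ] 88.9 mean [519.5 507.2  19.4] z5-95 [18.1 20.6]
tilt fit
[-0.0216 -0.0033  0.1453]
```

View pics/w12.png

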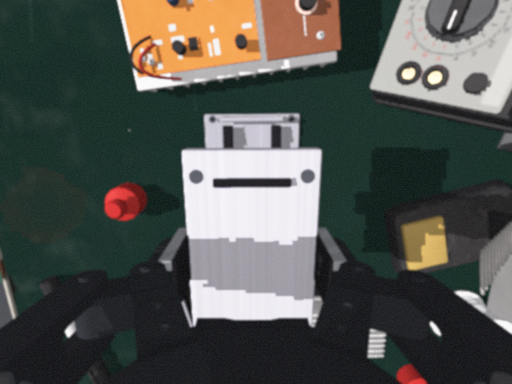

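The carrier is over the cradle. The cradle's far end stop shows at (252,119), and the red look-alike at (124,202) stands clear of the fingers.

>>> {"op": "step_arm", "data": {
  "deltas": [255, 0.9, 0, 15, 0, 255, 0.8, 0, 28, 0, 255, 0, 0, 28, 0, 255, 0, 0, 18, 0, 255, 0, 0, 8, 0, 255, 0, 0, 4, 0, 255, 0, 0, 0, 0, 255, 0, 0, 0, 0]
}}

```text
time_s: 33.92
eef_pos: [0.5203, 0.4506, 0.0153]
tool_rot: [0.713, 0.701, 0.001, 0.0]
ft_force: [0.5, -0.0, -0.6]
opening: 0.0585
grasp_force: 64.4
```

```bash
python3 - <<'E'
from h import *
plan([519.5,448.7,4.1],-1)
E
```

```text
t 33.92 pos [520.3 450.6  15.3] psi -1.02 tilt [0.0016 0.0011] turn -0.02 shift after turn -1.9 -0.8 11.2 | without -1.9 -0.8 open 58.5 F [ 0.5 -0.  -0.6]
```

>>> {"op": "step_arm", "data": {
  "deltas": [255, -1, -0.5, 4, 0, 255, -0.5, 0, 3, 0, 255, 0, 0, 2, 0, 255, 0, 0, 1, 0, 255, 0, 0, 0, 0, 255, 0, 0, 0, 0]
}}

```text
time_s: 34.42
eef_pos: [0.5187, 0.4489, 0.0044]
tool_rot: [0.713, 0.701, 0.0, 0.0]
ft_force: [-0.1, 0.5, -0.7]
opening: 0.0583
grasp_force: 64.4
```

>>> {"op": "step_arm", "data": {
  "deltas": [255, 0, 0, 1, 0, 255, 0, 0, 0, 0, 255, 0, 0, 0, 0]
}}

```text
time_s: 34.67
eef_pos: [0.5189, 0.4491, 0.0041]
tool_rot: [0.713, 0.701, 0.0, -0.0]
ft_force: [-1.9, -1.1, 3.3]
opening: 0.0584
grasp_force: 64.9
```

Contact at the expected height, so I release and rise.

>>> {"op": "step_arm", "data": {
  "deltas": [60, 0, 0, 0, 0, 30, 0, 0, 0, 0, 10, 0, 0, 0, 0, 0, 0, 0, 0, 0, 0, 0, 0, -8, 0, 0, 0, 0, -20, 0, 0, 0, 0, -35, 0, 0, 0, 0, -40, 0, 0, 0, 0, -40, 0, 0, 0, 0, -30, 0, 0, 0, 0, 0, 0, 0, 0, 0, 0, 0]
}}

```text
time_s: 35.67
eef_pos: [0.5208, 0.4504, 0.1812]
tool_rot: [0.713, 0.701, 0.004, 0.001]
ft_force: [-0.7, -1.7, 0.3]
opening: 0.0854
grasp_force: 0.0
```

```bash
python3 - <<'E'
from h import *
c=cam("wrist");W=world(c);cv2.imwrite("pics/w13.png",c["img"])
plan([519,449,180],-1)
print("carrier");blob(W,[519,449],62,20.5,28)
print("cradle");blob(W,[519,449],78,2.5,20)
print("hs");blob(W,[570,311],32,20,40)
print("cv");blob(W,[436,316],40,15,25)
c=cam("scene");W=world(c);cv2.imwrite("pics/s3.png",cv2.resize(c["img"][120:310,100:420],None,fx=2.4,fy=2.4,interpolation=cv2.INTER_CUBIC))
c=cam("top");W=world(c)
m=(W[...,2]>.02)&(abs(W[...,0]-.570)<.022)&(abs(W[...,1]-.311)<.035)
q=W[m]*1000;print("hs top",cv2.minAreaRect(q[:,:2].astype(np.float32)))
E
```

```text
t 35.72 pos [519.2 449.2 178. ] psi -0.99 tilt [0.0022 0.0015] turn 0.01 shift after turn -0.2 -0.2 -2.0 | without -0.2 -0.2 open 85.3 F [-0.3 -0.2 -1.3]
carrier
5000 rect [518.8 449.8] [117.6  59.8] 89.3 mean [518.8 451.1  21.8] z5-95 [20.7 23.4]
cradle
2549 rect [519.3 449.3] [123.8  79.9] 89.4 mean [520.8 457.7   6.6] z5-95 [ 2.8 19.6]
hs
1243 rect [568.8 312.4] [49.3 34.1] 89.5 mean [568.5 314.   28.5] z5-95 [23.9 31.7]
cv
1759 rect [434.8 317.4] [47. 63.] 13.6 mean [436.7 317.7  18.6] z5-95 [17.4 19.7]
hs top ((568.4743041992188, 312.21380615234375), (47.01344299316406, 33.342166900634766), 88.8362045288086)
```

View pics/s3.png

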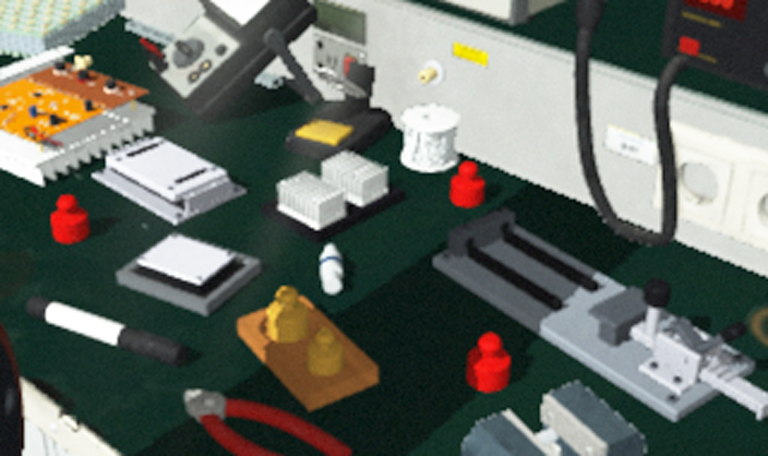

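Everything is in place. The carrier is on its cradle at (170,175) and the converter in its tray at (188,265). The heatsink sits beside the spare at (312,198) and the weight in its seat at (288,315). The clamp is empty, with the bar back at (655,310).

```bash
python3 -c "
from workcell import robot
print(robot.sign_off())"
```

```text
the job is handed in; nothing more can be done
None
```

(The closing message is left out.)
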